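Set the valve stem by its flat and hold the collar on it

TASK

Open the brass bench valve by pinching its bare steel stem between the fingers, on the flat, and turning it until the flat faces the red line on the dial (60 degrees open). Then fit the loose aluminium collar over the stem with its black thumbscrew on the side of the flat, push it fully down onto the dial, and finish still gripping it there, so that a colleague can tighten the screw; the stem must still point at the red line. Leave the bottles and the vial where they stand.

Things in the scene. Friction and masses are not known exactly. Their poses are not given: they have to be found in the camera images.
- valve: Brass bench valve, fixed to the worktop, elsewhere and turned otherwise each time; origin under its centre, z up. Steel foot 76 (x) x 90 (y) x 8 mm, brass block 54 x 54 mm, hose tails to 57 mm from the axis on both y sides, 26 mm up. On top a white round dial, 76 mm diameter, face 64 mm up, with black ticks every 15 degrees from 0 (shut) to 90 and a red line at 60.
- valve_seat (a point): Centre of the dial face, on the stem's axis, 64 mm above the worktop; axes those of the valve. The red line on the dial points along this frame's -x.
- red_mark (a point): Middle of the red line (14 mm long, radial) printed on the dial face, 29.5 mm from the stem's axis.
- stem_top (a point): Centre of the stem's top end, on its axis, 40 mm above the dial face. Bare steel bar of 20 mm diameter with one flat along its whole height, 6.5 mm from the axis (16.5 mm thick across the flat, 20 mm elsewhere); top edge chamfered 2.5 mm. x of this frame points out of the flat. A red stroke 6 mm long on the top end runs along that line.
- stem_flat (a point): The bright flat on the stem, 14 mm wide, 37 mm high; origin at its middle, on its face, 6.5 mm from the stem's axis and 18.5 mm above the dial face; x points out of it, z up.
- stem (a joint): Opening of the stem, rad, increasing counter-clockwise seen from above: 0 shut (flat at the first tick), 1.047 with the flat facing the red line, 1.9 at the stop. It turns stiffly (0.05 N m) and stays where it is left.
- collar_center (a point): Centre of the loose aluminium collar, on the bore's axis, 14 mm above its underside; z up along the bore. 28 mm high, 40 mm diameter, about 80 to 170 g, with two outer wrench flats 36 mm apart and 17 mm wide, facing this frame's +y and -y: grip there, from above. +x is the thumbscrew's side. It starts upright on the worktop.
- collar: The same collar; origin at the centre of its underside. Its through bore is D-shaped: 22 mm diameter with a flat 7.5 mm from the axis on the +x side (1 mm clearance round the stem), so it goes down only with +x on the stem's flat, within about 8 degrees. Seated, its underside lies on the dial face and the stem stands 12 mm out of its top.
- screw_head (a point): Middle of the collar's black thumbscrew head (13 mm diameter, 9 mm long), 28.5 mm from the bore's axis along the collar's +x, 14 mm above its underside. The head ends 33 mm from the axis; the screw does not move.
- white_bottle: White screw-cap bottle, 30 mm diameter, 52 mm high, a bystander; origin at the centre of its underside.
- green_vial: Small clear vial with green contents and white cap, 17 mm diameter, 34 mm high, a bystander; origin at the centre of its underside.
- drop_bottle: Small dropper bottle, 24 mm diameter, 55 mm high, a bystander; origin at the centre of its underside.
Mind the look-alikes: they are no part of the job. Of the things like the valve, leave any that is blue or orange; of the rest the larger one is meant.

How it is judged:
By the outcome, as a careful person would: the job done as asked, in the order asked, and still so for the second after the job is handed in, while the arm keeps its last pose, push and grip.
It also fails if it takes over 56 s, if anything falls off the work surface, if the arm or the gripper's body presses on something with over 40 N, if the wrist force passes 120 N, or if a joint passes its speed limit or range.

ROBOT

A 7-joint arm with a two-finger parallel gripper is mounted at the origin on a cart in front of the work surface, level with it; the furniture and walls round the work are solid. World frame = base frame: x ahead of the robot, y to its left, z up, the work surface at z = 0. Lengths are in m, angles in rad, forces in N, time in s.
With the tool pointing down it reaches from about 0.4 to 0.875 m from the base axis. Payload 19.3 kg.
Tool frame: the origin (TCP) lies where the fingers leave the gripper's body, on its centre line; the fingertips stand bot.tip_reach ahead of it and the grasp point (between the pads) lies 54 mm ahead of it (bot.tip_reach is the distance from the TCP to the fingertips, in m); z points along the fingers, y is the line along which they close (so a half turn about z gives the same grasp; the last joint's range is limited). The gripper opens to 85 mm and grips with 20 to 120 N. Pads are 22 mm wide; open, the fingers measure 114 mm over their backs; the gripper's body (76 mm by 85 mm) begins 54 mm behind the grasp point. The pads swing forward as they close: fully open they stand 13 mm farther back than shut.
Start: joints at [-1.204, 0.521, -0.036, 1.599, 0.021, 1.021, -0.113], TCP at [0.264, 0.566, 0.304] pointing down, gripper open.
Joint ranges: [-2.91, 2.91], [-0.3, 2.13], [-1.5, 1.42], [0.17, 2.43], [-1.26, 4.41], [0.16, 1.93], [-2.52, 2.52]. Speed limits (rad/s): [1.89, 1.89, 2.39, 2.39, 3.01, 3.01, 3.01].

INTERFACE

Orientations are given as [roll, pitch, yaw] about the fixed x, y, z axes, in that order (R = Rz(yaw) Ry(pitch) Rx(roll)).
In Python, from workcell import bot gives the robot as it stands. The module is installed in compiled form; this text tells all that it offers.
- The arm moves only by the shell command python3 -m jog 'ROWS' [FORCE]. ROWS is JSON, a list that holds one entry, the list of rows, each a list of 7 numbers: the shift along the tool's x, y, z in mm, then the turn, a rotation vector about the tool's x, y, z in rad, then the opening, from 0 (shut) to 1 (fully open). In form: [[[tx, ty, tz, wx, wy, wz, fingers], ...]]. A call has 1 to 5 rows; each row shifts and turns the commanded pose from where the row before left it, along the tool's axes as they then stand; what a row does not reach is not made up. A row lasts 1/10 s, in which the tool goes at most 50 mm and 8.59 degrees, less where a joint would pass 70% of its speed; a pose out of reach is approached as far as the arm can. A call is refused whole if a number of a shift passes 50 or a number of a turn 0.15, either way. A call with a gripper value outside its range is refused whole. The fingers move at their own pace and stop on an object; FORCE is the grip in N (left out, the last holds). Time passes only in rows, so rows that do not move let the fingers close. It gives the time, the measured TCP pose, the force, the opening and the grip force at its end, in the units of the state.
- bot.observe(): the state, without advancing time (a new reading comes with each control period).
- bot.grab_frame(name): name is "scene" or "top" or "wrist"; returns a dict with "img" (420x560x3 uint8, red, green, blue), "intrinsics" (3x3 intrinsics, pixels), "R" (3x3) and "t" (3): a world point X has camera coordinates R X + t; the wrist camera has in their place "tool_from_camera" (4x4, takes a point from camera to tool coordinates, whose origin is the TCP and whose axes are the flange's). Camera axes: x right, y down, z forward; pixel columns grow to the right and rows downward; lengths in m; the calibration is good to about 2 mm. A picture is of the moment at which its call begins: read the wrist's pose just before it. There is no depth.
- bot.job_done(): hands the job in; it is judged then, once.
Trained networks look in a picture, given as the dict that the camera call returned (one of the last four; its "shot" number tells which), for a name from the list of things; names that differ only in an ending like _2 or _b are one class to them, and where a whole thing is asked for, a point or a joint stands for the part that bears it (a point fixed in the world has none). Each returns a list of dicts, best first, with "conf" (0 to 1); they miss things now and then, are a little off and sometimes report something else, mostly with a low value. They report only what shows in the picture. A call takes as long as a camera call. They do not tell look-alikes from the thing itself.
- bot.trace(query, picture): "region" (420x560 bool, what is visible of it).
- bot.spot_point(query, picture): "xyz" ([x, y, z] in m, in world coordinates, good to about 4 mm: a listed point, or the origin of a listed thing).
The state is a dict: "clock": time; "qpos": joint angles; "qd": joint speeds; "joint_efforts": joint torques, N m; "position": TCP position; "tool_rot": TCP orientation; "force": force on the tool from outside, world axes, zero at the start; "moment": the same for the moment, N m; "grip_width": finger opening in m; "finger_force": force on a finger pad.
Only numpy, scipy, OpenCV 4.12 (cv2) and the standard library are available. Lean on these libraries where they do the work, as an engineer would, in place of code of your own. Each camera call takes 0.05 s, during which the arm holds its last target. There are 200 camera calls.

## Working session

There is one attempt and no reset: what is moved stays moved. The work goes in short steps, Python scripts to look and compute and a shell command to move; the robot and the scene stay as the last step left them, time stands still between calls to the robot, and variables do not carry over. Pictures are saved under pics/ and viewed, at most 10 in all, crops included, and the job is handed in when it is done.

```bash
mkdir -p pics; cat > h.py <<'E'
import numpy as np, cv2
from workcell import bot
def save(p,n): cv2.imwrite('pics/'+n,p['img'][...,::-1])
def proj(p,X):
    c=p['R']@np.array(X)+p['t']; u=p['intrinsics']@c; return (u[:2]/u[2]).round(0)
E
python3 - <<'E'
from h import *
s=bot.observe(); print({k:np.round(v,3) for k,v in s.items()}, bot.tip_reach)
a=bot.grab_frame('scene'); b=bot.grab_frame('top')
for n,p in (('scene',a),('top',b)):
    save(p,n+'0.png')
    for q in ['valve','valve_seat','stem_top','stem_flat','red_mark','collar_center','screw_head','white_bottle','green_vial','drop_bottle']:
        for d in bot.spot_point(q,p): print(n,q,round(d['conf'],2),np.round(d['xyz'],4),proj(p,d['xyz']))
cv2.imwrite('pics/both.png',cv2.resize(np.vstack([a['img'],b['img']]),None,fx=.71,fy=.71)[...,::-1])
E
```

```text
{'clock': np.float64(0.0), 'qpos': array([-1.204,  0.522, -0.036,  1.6  ,  0.021,  1.021, -0.113]), 'qd': array([ 0.   ,  0.   , -0.001,  0.001, -0.001,  0.001, -0.   ]), 'joint_efforts': array([ 1.0000e-03, -9.2710e+01,  1.9810e+00, -3.6994e+01,  1.8000e-02,
        8.0000e-03, -0.0000e+00]), 'position': array([0.264, 0.566, 0.303]), 'tool_rot': array([-3.14 ,  0.   ,  2.705]), 'force': array([-1.199, -0.506,  0.022]), 'moment': array([-0.016, -0.031,  0.002]), 'finger_force': np.float64(0.0), 'grip_width': np.float64(0.085)} 0.0726
scene valve 0.98 [5.505e-01 1.413e-01 5.000e-04] [292. 278.]
scene valve 0.79 [ 0.6805 -0.2297 -0.0026] [208. 149.]
scene valve 0.73 [ 0.5802  0.0012 -0.0019] [266. 224.]
scene valve 0.59 [0.6401 0.2558 0.0036] [260. 339.]
scene valve_seat 0.86 [0.6412 0.2544 0.044 ] [258. 332.]
scene valve_seat 0.82 [0.5819 0.009  0.0411] [265. 218.]
scene valve_seat 0.7 [0.5501 0.1403 0.0619] [292. 266.]
scene valve_seat 0.61 [ 0.6785 -0.2272  0.0636] [205. 133.]
scene stem_top 0.65 [ 0.6808 -0.2284  0.101 ] [202. 123.]
scene stem_top 0.63 [0.5508 0.1407 0.1026] [292. 
[... 1985 characters left out ...]
op red_mark 0.73 [0.5237 0.1298 0.0657] [230. 221.]
top red_mark 0.71 [0.6211 0.2479 0.0475] [183. 183.]
top red_mark 0.69 [ 0.5618 -0.0036  0.0445] [285. 205.]
top collar_center 0.71 [ 0.5577 -0.1787  0.0136] [354. 207.]
top collar_center 0.58 [ 0.5241 -0.1714  0.0104] [351. 221.]
top collar_center 0.39 [ 0.681  -0.0782 -0.0026] [313. 161.]
top screw_head 0.62 [ 0.5198 -0.1713  0.0106] [351. 222.]
top white_bottle 0.45 [ 0.6777 -0.0773 -0.002 ] [312. 163.]
top green_vial 0.68 [0.5202 0.1326 0.0634] [229. 223.]
top green_vial 0.5 [ 4.576e-01 -3.630e-02 -4.000e-04] [299. 248.]
top drop_bottle 0.56 [ 0.4198  0.1146 -0.0013] [239. 264.]
top drop_bottle 0.31 [ 0.4612 -0.0377  0.0012] [299. 246.]
```

View pics/top0.png

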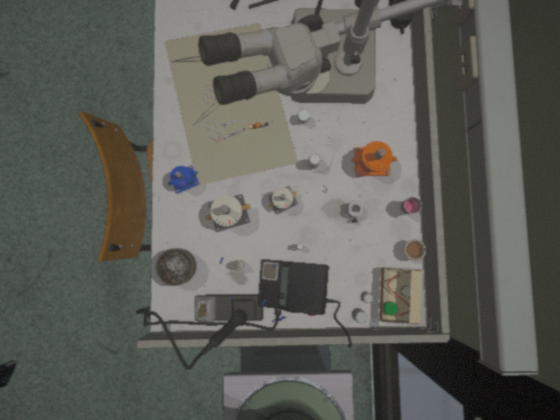

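View pics/scene0.png

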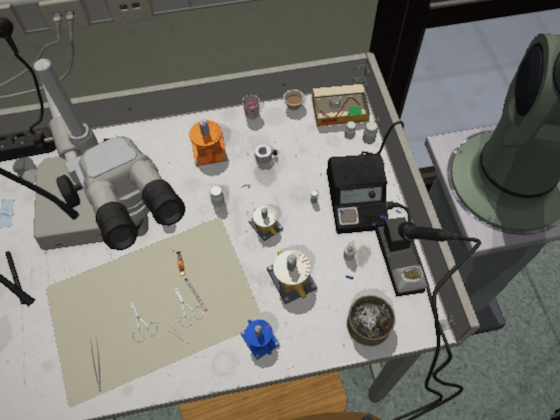

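Valve candidates in the top picture:
- Blue at (182,178): excluded by colour.
- Orange at (375,158): excluded by colour.
- Brass at (228,210): the larger of the two brass ones, so it fits.
- Brass at (283,198): smaller.

The collar is at (354,210). I'll confirm with a crop.

```bash
cat >> h.py <<'E'
def go(x,y,z,close_deg):
    """tool-frame shift (mm) to TCP target, and turn about tool z to bring the closing axis to close_deg (mod 180)"""
    from scipy.spatial.transform import Rotation as Ro
    s=bot.observe(); R=Ro.from_euler('xyz',s['tool_rot']).as_matrix()
    d=R.T@(np.array([x,y,z])-s['position'])*1000
    cur=np.degrees(np.arctan2(R[1,1],R[0,1])); w=-((close_deg-cur+90)%180-90)
    print('t',s['clock'].round(2),'pos',s['position'].round(4),'close',cur.round(1),'q7',s['qpos'][6].round(2),'shift',d.round(1),'turn wz',np.radians(w).round(3),'tilt',R[:2,2].round(4),'F',s['force'].round(1),'w',s['grip_width'].round(4),'ff',s['finger_force'].round(1))
E
python3 - <<'E'
from h import *
a=cv2.imread('pics/scene0.png')[195:315,225:345]; b=cv2.imread('pics/top0.png')[155:245,190:310]
cv2.imwrite('pics/crop.png',np.hstack([cv2.resize(a,(390,390),interpolation=3),cv2.resize(b,(400,390),interpolation=3)]))
go(0.50,0.23,0.30,65)
go(0.551,0.142,0.25,65)
E
```

```text
Traceback (most recent call last):
  File "h.py", line 12, in go
    print('t',s['clock'].round(2),'pos',s['position'].round(4),'close',cur.round(1),'q7',s['qpos'][6].round(2),'shift',d.round(1),'turn wz',np.radians(w).round(3),'tilt',R[:2,2].round(4),'F',s['force'].round(1),'w',s['grip_width'].round(4),'ff',s['finger_force'].round(1))
              ^^^^^^^^^^^^^^^^
AttributeError: 'float' object has no attribute 'round'
```

View pics/crop.png

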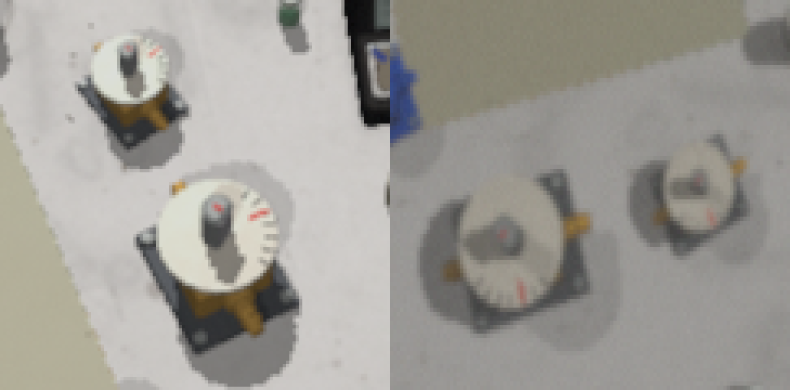

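The crop shows two brass valves. The larger one, at crop (215,240) on the left and (508,240) on the right, is the target; the smaller one at (130,70) / (700,185) is a look-alike. The larger one's red line points toward the robot.

```bash
sed -i "s/s\['clock'\].round(2)/round(float(s['clock']),2)/; s/s\['grip_width'\].round(4)/round(float(s['grip_width']),4)/; s/s\['finger_force'\].round(1)/round(float(s['finger_force']),1)/" h.py
python3 - <<'E'
from h import *
go(0.551,0.142,0.27,65)
E
```

```text
t 1.1 pos [0.2644 0.5663 0.3039] close 65.0 q7 -0.11 shift [-439.2 -263.2   33.9] turn wz -0.0 tilt [-0. -0.] F [ 0.3 -0.1 -0.1] w 0.0855 ff 0.0
```

```bash
python3 -m jog '[[[-44,-26,0,0,0,0,1],[-44,-26,0,0,0,0,1],[-44,-26,0,0,0,0,1],[-44,-26,0,0,0,0,1],[-44,-26,0,0,0,0,1]]]'; python3 -m jog '[[[-44,-26,6,0,0,0,1],[-44,-26,6,0,0,0,1],[-44,-26,6,0,0,0,1],[-44,-26,6,0,0,0,1],[-44,-26,6,0,0,0,1]]]'; python3 - <<'E'
from h import *
go(0.551,0.142,0.27,65)
E
```

```text
clock: 1.6
position: [0.4065, 0.3582, 0.3041]
tool_rot: [3.141, 0.0, 2.705]
force: [1.1, 0.7, -0.9]
grip_width: 0.0855
finger_force: 0.0
clock: 2.1
position: [0.5468, 0.1533, 0.2747]
tool_rot: [3.141, 0.0, 2.705]
force: [0.1, 1.6, -0.3]
grip_width: 0.086
finger_force: 0.0
t 2.1 pos [0.5468 0.1533 0.2747] close 65.0 q7 0.79 shift [-8.6 -8.5  4.7] turn wz -0.0 tilt [0.0004 0.0002] F [ 0.1  1.6 -0.3] w 0.086 ff 0.0
```

```bash
cat >> h.py <<'E'
def wrist():
    from scipy.spatial.transform import Rotation as Ro
    s=bot.observe(); p=bot.grab_frame('wrist')
    T=np.eye(4); T[:3,:3]=Ro.from_euler('xyz',s['tool_rot']).as_matrix(); T[:3,3]=s['position']
    M=np.linalg.inv(T@p['tool_from_camera']); p['R'],p['t']=M[:3,:3],M[:3,3]; return p
def unproj(p,uv,z):
    d=p['R'].T@np.linalg.inv(p['intrinsics'])@np.array([*uv,1.]); c=-p['R'].T@p['t']; return c+d*(z-c[2])/d[2]
E
python3 -m jog '[[[0,0,0,0,0,0,1],[0,0,0,0,0,0,1]]]' >/dev/null
python3 - <<'E'
from h import *
p=wrist(); save(p,'w1.png')
for q in ['valve_seat','stem_top','stem_flat','red_mark']:
    for d in bot.spot_point(q,p)[:2]: print(q,round(d['conf'],2),np.round(d['xyz'],4),proj(p,d['xyz']))
print(proj(p,(.551,.142,.064)), p['tool_from_camera'].round(3))
go(0.551,0.142,0.27,65)
E
```

```text
valve_seat 0.92 [0.5579 0.1419 0.0663] [272. 220.]
valve_seat 0.63 [0.5813 0.0049 0.0436] [168. 283.]
stem_top 0.66 [0.5519 0.1436 0.1043] [270. 228.]
stem_top 0.56 [0.6348 0.2555 0.0796] [418. 247.]
stem_flat 0.81 [0.6412 0.2595 0.0659] [418. 245.]
stem_flat 0.76 [0.5467 0.1456 0.0871] [270. 215.]
red_mark 0.74 [0.618  0.2462 0.0516] [392. 225.]
red_mark 0.73 [0.5203 0.1351 0.0636] [248. 187.]
[269. 213.] [[-0.001 -0.954 -0.298  0.077]
 [ 1.    -0.001 -0.001 -0.   ]
 [ 0.001 -0.298  0.954 -0.07 ]
 [ 0.     0.     0.     1.   ]]
t 2.55 pos [0.5454 0.1562 0.275 ] close 65.1 q7 0.79 shift [-11.1 -10.6   4.9] turn wz 0.001 tilt [0.0001 0.0004] F [-0.4 -0.3  0.5] w 0.0854 ff 0.0
```

View pics/w1.png

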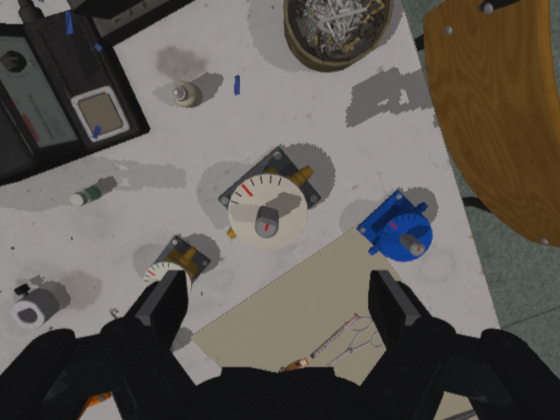

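The large dial is centred near (268,211), with its red line at (247,190). The stem top is at (267,222), with its stroke pointing down-left. I'll move over it and look from closer.

```bash
python3 -m jog '[[[-3,-3,20,0,0,0,1],[-3,-3,25,0,0,0,1],[-3,-3,25,0,0,0,1],[-2,-2,15,0,0,0,1],[0,0,0,0,0,0,1]]]'; python3 -m jog '[[[0,0,0,0,0,0,1],[0,0,0,0,0,0,1]]]' >/dev/null
python3 - <<'E'
from h import *
p=wrist(); cv2.imwrite('pics/w2.png',cv2.resize(p['img'][130:410,130:430],None,fx=2,fy=2,interpolation=3)[...,::-1])
for q in ['valve_seat','stem_top','stem_flat','red_mark']:
    for d in bot.spot_point(q,p)[:2]: print(q,round(d['conf'],2),np.round(d['xyz'],4),proj(p,d['xyz']))
im=p['img'].astype(int); m=((im[...,0]>im[...,1]*1.5)&(im[...,0]>im[...,2]*1.5)&(im[...,0]>90)).astype(np.uint8)
n,l,st,c=cv2.connectedComponentsWithStats(m)
for i in range(1,n):
    if st[i,4]>8:
        ys,xs=np.nonzero(l==i); 
        for z in (.064,.104):
            P=np.array([unproj(p,(x,y),z)[:2] for x,y in zip(xs,ys)]); u,s,v=np.linalg.svd(P-P.mean(0)); print(c[i].round(1),st[i,4],z,P.mean(0).round(4),'dir',np.degrees(np.arctan2(v[0,1],v[0,0])).round(1),s.round(4))
go(0.551,0.142,0.19,65)
E
```

```text
clock: 3.05
position: [0.5503, 0.1407, 0.1882]
tool_rot: [-3.14, -0.002, 2.706]
force: [-0.5, 0.0, 0.4]
grip_width: 0.0853
finger_force: 0.0
valve_seat 0.97 [0.6439 0.2484 0.0431] [452. 272.]
valve_seat 0.63 [0.5567 0.1419 0.0635] [282. 242.]
stem_top 0.89 [0.6361 0.2559 0.0771] [488. 283.]
stem_top 0.63 [0.5536 0.1389 0.1055] [276. 268.]
stem_flat 0.95 [0.5478 0.1466 0.0835] [283. 239.]
stem_flat 0.61 [0.6349 0.2633 0.0631] [485. 267.]
red_mark 0.98 [0.5234 0.1326 0.0624] [248. 205.]
red_mark 0.95 [ 0.5662 -0.0042  0.0459] [122. 314.]
[248.4 203.1] 82 0.064 [0.5223 0.1335] dir 14.9 [0.036  0.0069]
[248.4 203.1] 82 0.104 [0.5139 0.1416] dir 14.9 [0.0287 0.0055]
[446.2 249.2] 24 0.064 [0.6093 0.2421] dir 22.1 [0.0124 0.0019]
[446.2 249.2] 24 0.104 [0.5833 0.2282] dir 22.1 [0.0099 0.0015]
[277.6 260.7] 45 0.064 [0.568  0.1332] dir -40.0 [0.0152 0.0057]
[277.6 260.7] 45 0.104 [0.5504 0.1414] dir -40.0 [0.0121 0.0046]
[487.5 285.5] 16 0.064 [0.6494 0.2611] dir -35.6 [0.0052 0.0022]
[487.5 285.5] 16 0.104 [0.6153 0.2433] dir -35.6 [0.0041 0.0017]
[120.2 310.5] 26 0.064 [0.5555 0.0113] dir 24.2 [0.0134 0.0026]
[120.2 310.5] 26 0.104 [0.5404 0.0443] dir 24.2 [0.0107 0.0021]
t 3.5 pos [0.5513 0.1407 0.1903] close 65.0 q7 0.82 shift [0.9 1.1 0.3] turn wz -0.0 tilt [0.0007 0.0003] F [ 0.   0.9 -1.1] w 0.0853 ff 0.0
```

View pics/w2.png

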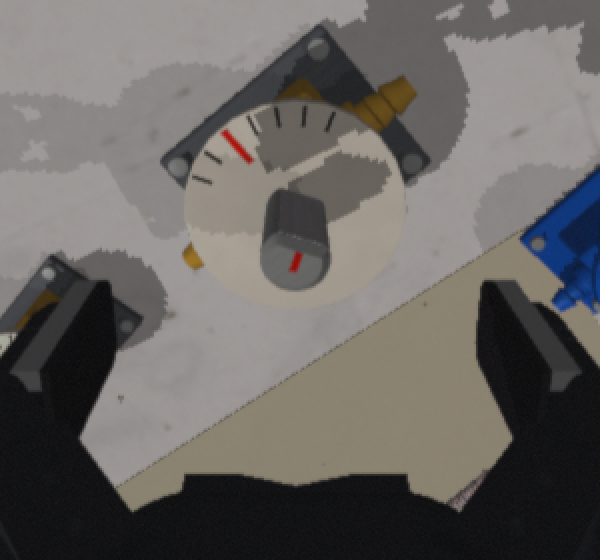

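The dial ticks run from 0 at (330,121) to 90 at (202,181). The red line is at (236,146), which gives a world direction of about 195°. The stem top is at (295,263), its stroke pointing to about 140°, so it is nearly shut. I'll turn the closing axis to -40°, then re-measure.

```bash
for i in 1 2; do python3 -m jog '[[[0,0,0,0,0,0.14,1],[0,0,0,0,0,0.14,1],[0,0,0,0,0,0.14,1],[0,0,0,0,0,0.14,1],[0,0,0,0,0,0.14,1]]]'>/dev/null; done;  python3 -m jog '[[[0,0,0,0,0,0.14,1],[0,0,0,0,0,0.14,1],[0,0,0,0,0,0.14,1],[0,0,0,0,0,0,1],[0,0,0,0,0,0,1]]]'
cat > m.py <<'E'
from h import *
def red(p):
    im=p['img'].astype(int); m=((im[...,0]>im[...,1]*1.5)&(im[...,0]>im[...,2]*1.5)&(im[...,0]>80)).astype(np.uint8)
    n,l,st,c=cv2.connectedComponentsWithStats(m)
    for z in (.064,.104):
        for i in range(1,n):
            ys,xs=np.nonzero(l==i); P=np.array([unproj(p,(x,y),z)[:2] for x,y in zip(xs,ys)])
            r=np.linalg.norm(P.mean(0)-[.551,.141])
            if st[i,4]>8 and (.02<r<.04 if z<.1 else r<.012):
                u,s,v=np.linalg.svd(P-P.mean(0)); print(c[i].round(1),st[i,4],z,P.mean(0).round(4),'dir',np.degrees(np.arctan2(v[0,1],v[0,0])).round(1),s.round(4))
if __name__=='__main__':
    p=wrist(); save(p,'w_%d.png'%p['shot'])
    for q in ['stem_top','stem_flat','red_mark']:
        for d in bot.spot_point(q,p)[:2]:
            if np.linalg.norm(d['xyz'][:2]-np.array([.551,.141]))<.04: print(q,round(d['conf'],2),np.round(d['xyz'],4))
    red(p); go(.551,.141,.146,-40)
E
python3 m.py; ls pics
```

```text
clock: 5.0
position: [0.5512, 0.1407, 0.1898]
tool_rot: [3.142, 0.0, 0.889]
force: [-1.0, -0.5, 0.8]
grip_width: 0.0853
finger_force: 0.0
stem_top 0.92 [0.5545 0.1407 0.1055]
stem_flat 0.75 [0.5472 0.1438 0.0842]
red_mark 0.61 [0.5236 0.1319 0.065 ]
[253.  266.8] 68 0.064 [0.5219 0.1334] dir -165.0 [0.0331 0.0062]
[276.7 261.2] 49 0.064 [0.5374 0.1263] dir -44.5 [0.0154 0.0068]
[276.7 261.2] 49 0.104 [0.5498 0.1414] dir -44.5 [0.0123 0.0054]
t 5.2 pos [0.5513 0.1404 0.1899] close -39.2 q7 -0.6 shift [ 0.3 -0.6 43.9] turn wz 0.014 tilt [0.0001 0.0003] F [ 0.3 -0.4 -0.2] w 0.0855 ff 0.0
both.png
crop.png
scene0.png
top0.png
w1.png
w2.png
w_5.png
```

```bash
python3 -m jog '[[[0,0,15,0,0,0.03,0.7],[0,0,15,0,0,0,0.5],[0,0,15,0,0,0,0.4],[0,0,0,0,0,0,0.3],[0,0,0,0,0,0,0.3]]]' 30; python3 -m jog '[[[0,0,0,0,0,0,0],[0,0,0,0,0,0,0],[0,0,0,0,0,0,0],[0,0,0,0,0,0,0],[0,0,0,0,0,0,0]]]' 30; python3 m.py
```

```text
clock: 5.7
position: [0.5511, 0.1402, 0.1442]
tool_rot: [-3.141, 0.001, 0.855]
force: [0.5, 0.2, -0.3]
grip_width: 0.0257
finger_force: 0.0
clock: 6.2
position: [0.5521, 0.1395, 0.1452]
tool_rot: [3.139, -0.001, 0.854]
force: [7.1, -6.1, -10.8]
grip_width: 0.0157
finger_force: 32.4
stem_top 0.72 [0.5543 0.1412 0.1048]
stem_flat 0.58 [0.5453 0.1461 0.0843]
[272.8 308.5] 88 0.064 [0.5315 0.1212] dir -41.2 [0.0224 0.0103]
[272.8 308.5] 88 0.104 [0.5499 0.1413] dir -41.2 [0.0165 0.0076]
t 6.4 pos [0.5522 0.1396 0.1452] close -41.1 q7 -0.58 shift [ 0.3 -1.8 -0.8] turn wz -0.019 tilt [ 0.0025 -0.0011] F [ 8.  -6.3 -9.7] w 0.0154 ff 32.4
```

The stem is pinched on the flat (width about 16 mm, closing axis -41°). Next I turn it +56° counter-clockwise, which is -0.98 rad about tool z.

```bash
python3 -m jog '[[[0,0,0,0,0,-0.12,0],[0,0,0,0,0,-0.12,0],[0,0,0,0,0,-0.12,0],[0,0,0,0,0,-0.12,0],[0,0,0,0,0,-0.12,0]]]' 50;  python3 -m jog '[[[0,0,0,0,0,-0.12,0],[0,0,0,0,0,-0.12,0],[0,0,0,0,0,-0.12,0],[0,0,0,0,0,-0.02,0],[0,0,0,0,0,0,0]]]'
sed -i 's/146,-40)/146,15)/' m.py; python3 m.py
```

```text
clock: 6.9
position: [0.5528, 0.1401, 0.1453]
tool_rot: [3.138, -0.0, 1.459]
force: [13.1, -2.0, -16.5]
grip_width: 0.0151
finger_force: 49.4
clock: 7.4
position: [0.553, 0.1406, 0.1453]
tool_rot: [3.137, 0.001, 1.836]
force: [14.0, 2.1, -15.7]
grip_width: 0.0155
finger_force: 49.2
stem_top 0.74 [0.5541 0.143  0.1031]
stem_flat 0.73 [0.5439 0.1402 0.0861]
red_mark 0.75 [0.5235 0.133  0.0639]
[219.5 264.5] 104 0.064 [0.5219 0.1333] dir 15.1 [0.0411 0.0068]
[273.1 308.5] 85 0.064 [0.5568 0.1142] dir 14.1 [0.0215 0.0099]
[273.1 308.5] 85 0.104 [0.5501 0.1407] dir 14.1 [0.0158 0.0073]
t 7.6 pos [0.553  0.1406 0.1453] close 15.1 q7 0.14 shift [ 0.9 -1.8 -0.7] turn wz 0.002 tilt [0.0045 0.0004] F [ 14.3   1.3 -16.1] w 0.0154 ff 49.2
```

Closing axis 15.1° and red line 15.1°: aligned. I'll release, lift, and go to the collar.

```bash
python3 -m jog '[[[0,1.7,0.8,0,0,0,0],[0,0,0,0,0,0,0.5],[0,0,0,0,0,0,0.5],[0,0,0,0,0,0,0.5],[0,0,-30,0,0,0,0.5]]]'; python3 -m jog '[[[0,0,-40,0,0,0,1],[0,0,0,0,0,0,1],[0,0,0,0,0,0,1]]]'
python3 m.py; python3 -c "
from h import *
go(.555,-.179,.2,78)"
```

```text
clock: 8.1
position: [0.5514, 0.1407, 0.1718]
tool_rot: [-3.137, 0.0, 1.835]
force: [0.6, 0.2, 1.7]
grip_width: 0.0427
finger_force: 0.0
clock: 8.4
position: [0.553, 0.1411, 0.2148]
tool_rot: [3.14, -0.0, 1.835]
force: [0.4, -0.3, -0.8]
grip_width: 0.0832
finger_force: 0.0
stem_top 0.72 [0.5499 0.1407 0.1056]
red_mark 0.96 [0.522  0.1348 0.0649]
[235.8 223. ] 56 0.064 [0.5218 0.1335] dir 14.8 [0.0303 0.0048]
[274.3 244.4] 35 0.104 [0.5502 0.1406] dir 12.1 [0.0097 0.0043]
t 8.6 pos [0.5525 0.1408 0.2131] close 15.1 q7 0.11 shift [ 0.6 -1.3 67.1] turn wz 0.002 tilt [-0.0013 -0.0006] F [-1.4  0.1 -0.5] w 0.0858 ff 0.0
t 8.6 pos [0.5525 0.1408 0.2131] close 15.1 q7 0.11 shift [-309.4  -81.    13.3] turn wz -1.097 tilt [-0.0013 -0.0006] F [-1.4  0.1 -0.5] w 0.0858 ff 0.0
```

```bash
python3 -m jog '[[[-44,-11.5,0,0,0,0,1],[-44,-11.5,0,0,0,0,1],[-44,-11.5,0,0,0,0,1],[-44,-11.5,0,0,0,0,1],[-44,-11.5,0,0,0,0,1]]]' >/dev/null; python3 -m jog '[[[-44,-11.5,5,0,0,0,1],[-44,-11.5,5,0,0,0,1],[0,0,0,0,0,-0.137,1],[0,0,0,0,0,-0.137,1],[0,0,0,0,0,-0.137,1]]]'>/dev/null;  python3 -m jog '[[[0,0,0,0,0,-0.137,1],[0,0,0,0,0,-0.137,1],[0,0,0,0,0,-0.137,1],[0,0,0,0,0,-0.137,1],[0,0,0,0,0,-0.137,1]]]'>/dev/null; python3 -m jog '[[[0,0,0,0,0,0,1],[0,0,0,0,0,0,1]]]' >/dev/null
python3 - <<'E'
from h import *
p=wrist(); cv2.imwrite('pics/c1.png',cv2.resize(p['img'][110:410,130:430],None,fx=2,fy=2,interpolation=3)[...,::-1])
for q in ['collar','collar_center','screw_head']:
    for d in bot.spot_point(q,p)[:2]: print(q,round(d['conf'],2),np.round(d['xyz'],4),proj(p,d['xyz']))
go(.555,-.179,.15,78)
E
```

```text
collar 0.69 [ 0.5556 -0.175   0.0033] [281. 207.]
collar_center 0.89 [ 0.5536 -0.1799  0.0136] [275. 209.]
screw_head 0.96 [ 0.5266 -0.1815  0.0104] [266. 179.]
t 10.5 pos [ 0.5555 -0.1773  0.2038] close 77.8 q7 1.55 shift [ 0.1 -1.8 53.8] turn wz -0.003 tilt [-0.0003 -0.    ] F [-0.4 -0.   0.2] w 0.0852 ff 0.0
```

View pics/c1.png

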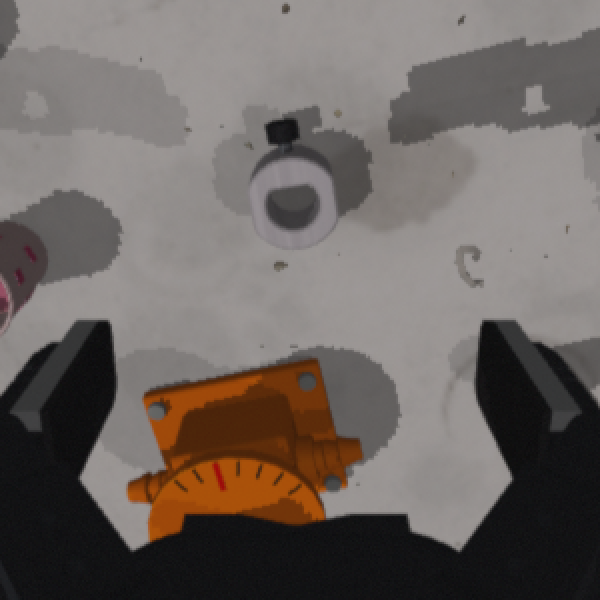

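The collar is at crop (293,203), its black screw up at (283,131), and its D-flat on the screw side. The orange valve is well clear, at the bottom. I'll compute the collar's pose from the screw's colour blob and the bright top ring.

```bash
python3 - <<'E'
from h import *
p=wrist(); im=p['img'].astype(int); g=im.sum(2)/3
Y,X=np.mgrid[:420,:560]; box=(X>240)&(X<312)&(Y>160)&(Y<245)
d=(g<45)&box; n,l,st,c=cv2.connectedComponentsWithStats(d.astype(np.uint8)); i=1+st[1:,4].argmax(); print('screw',c[i],st[i])
S=unproj(p,c[i],.014)
t=bot.trace('collar',p)[0]['region']; ys,xs=np.nonzero(t); print('collar mask',xs.min(),xs.max(),ys.min(),ys.max())
gg=g[t]; print(np.percentile(gg,[10,30,50,70,90]))
b=(t&(g>135)).astype(np.uint8); n,l,st,c=cv2.connectedComponentsWithStats(b); i=1+st[1:,4].argmax()
cn=max(cv2.findContours((l==i).astype(np.uint8),0,1)[0],key=cv2.contourArea)[:,0]
P=np.array([unproj(p,q,.028)[:2] for q in cn])
(cx,cy),r=cv2.minEnclosingCircle((P*1e3).astype(np.float32)); C=np.array([cx,cy])/1e3; print('C',C,r)
print('S',S,'dir',np.degrees(np.arctan2(S[1]-C[1],S[0]-C[0])),np.hypot(*(S[:2]-C)))
for a in range(60,105,5):
    u=np.array([np.cos(np.radians(a)),np.sin(np.radians(a))]); w=P@u; print(a,(np.ptp(w)*1e3).round(1),((w.max()+w.min())/2-C@u).round(4),end='; ')
E
```

```text
screw [270.88505747 175.14367816] [263 169  16  16 174]
collar mask 254 298 169 234
[ 56.          72.86666667 131.33333333 138.33333333 141.        ]
C [ 0.55315356 -0.17832767] 19.112812042236328
S [ 0.52426338 -0.17638976  0.014     ] dir 176.16244561189438 0.028955107409939937
60 36.5 -0.0005; 65 36.1 -0.0004; 70 35.4 -0.0003; 75 34.5 -0.0002; 80 33.8 -0.0002; 85 33.2 -0.0002; 90 33.8 -0.0003; 95 34.7 -0.0002; 100 35.5 -0.0003;
```

```bash
python3 -m jog '[[[2.1,-1.5,30,0,0,0,1],[0,0,30,0,0,-0.143,1],[0,0,30,0,0,0,1],[0,0,20,0,0,0,1],[0,0,0,0,0,0,0.7]]]' 25; python3 -m jog '[[[0,0,0,0,0,0,0.7]]]'; python3 - <<'E'
from h import *
go(.5531,-.1783,.0765,86)
p=wrist(); cv2.imwrite('pics/c2.png',cv2.resize(p['img'][110:410,130:430],None,fx=2,fy=2,interpolation=3)[...,::-1])
for q in ['collar_center','screw_head']:
    for d in bot.spot_point(q,p)[:1]: print(q,round(d['conf'],2),np.round(d['xyz'],4),proj(p,d['xyz']))
E
```

```text
clock: 11.1
position: [0.5519, -0.178, 0.0917]
tool_rot: [3.141, -0.004, 3.073]
force: [0.1, 0.2, -0.2]
grip_width: 0.073
finger_force: 0.0
clock: 11.2
position: [0.5532, -0.1784, 0.0944]
tool_rot: [-3.141, -0.0, 3.073]
force: [0.6, -0.6, 0.8]
grip_width: 0.0603
finger_force: 0.0
t 11.2 pos [ 0.5532 -0.1784  0.0944] close 86.1 q7 1.65 shift [ 0.2  0.1 17.9] turn wz 0.002 tilt [-0.0002 -0.0001] F [ 0.6 -0.6  0.8] w 0.0603 ff 0.0
collar_center 0.91 [ 0.5541 -0.1767  0.015 ] [281. 270.]
screw_head 0.85 [ 0.527  -0.1816  0.0142] [268. 222.]
```

View pics/c2.png

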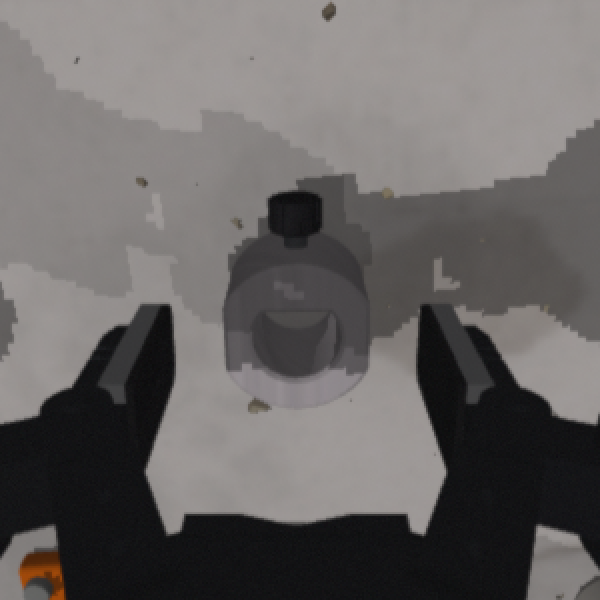

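The collar sits centred between the pads, the screw straight ahead at (295,213) and the flats parallel to the pads. Next I lower, grip and lift.

```bash
python3 -m jog '[[[0,0,9,0,0,0,0.7],[0,0,9,0,0,0,0.7],[0,0,0,0,0,0,0.7],[0,0,0,0,0,0,0.3],[0,0,0,0,0,0,0]]]' 40; python3 -m jog '[[[0,0,0,0,0,0,0],[0,0,0,0,0,0,0],[0,0,0,0,0,0,0],[0,0,0,0,0,0,0]]]' ; python3 - <<'E'
from h import *
go(.5531,-.1783,.0765,86)
E
python3 -m jog '[[[0,0,-30,0,0,0,0],[0,0,-40,0,0,0,0],[0,0,-40,0,0,0,0],[0,0,-27,0,0,0,0],[0,0,0,0,0,0,0]]]';  python3 - <<'E'
from h import *
go(.5505,.141,.21,105)
E
```

```text
clock: 11.85
position: [0.5532, -0.1785, 0.0761]
tool_rot: [-3.142, 0.0, 3.074]
force: [-0.5, -0.3, -1.3]
grip_width: 0.0353
finger_force: 39.9
clock: 12.25
position: [0.5532, -0.1784, 0.0761]
tool_rot: [-3.142, 0.0, 3.074]
force: [-0.6, 0.7, 2.3]
grip_width: 0.0356
finger_force: 40.2
t 12.25 pos [ 0.5532 -0.1784  0.0761] close 86.1 q7 1.65 shift [ 0.1  0.1 -0.4] turn wz 0.002 tilt [ 0.0002 -0.0001] F [-0.6  0.7  2.3] w 0.0356 ff 40.2
clock: 12.75
position: [0.5544, -0.1789, 0.2166]
tool_rot: [-3.141, 0.006, 3.074]
force: [0.9, -0.2, -1.1]
grip_width: 0.0355
finger_force: 40.7
t 12.75 pos [ 0.5544 -0.1789  0.2166] close 86.1 q7 1.67 shift [ 25.7 318.9   6.2] turn wz -0.33 tilt [ 0.0055 -0.0014] F [ 0.9 -0.2 -1.1] w 0.0355 ff 40.7
```

```bash
python3 -m jog '[[[3.2,40,0,0,0,0,0],[3.2,40,0,0,0,0,0],[3.2,40,0,0,0,0,0],[3.2,40,0,0,0,0,0],[3.2,40,0,0,0,0,0]]]' 60 >/dev/null;  python3 -m jog '[[[3.2,40,0,0,0,0,0],[3.2,40,0,0,0,0,0],[3.2,38,0,0,0,-0.11,0],[0,0,0,0,0,-0.11,0],[0,0,0,0,0,-0.11,0]]]'>/dev/null; python3 -m jog '[[[0,0,0,0,0,0,0],[0,0,0,0,0,0,0],[0,0,0,0,0,0,0]]]'; python3 - <<'E'
from h import *
go(.5511,.1410,.19,105)
p=wrist(); cv2.imwrite('pics/d1.png',cv2.resize(p['img'][110:410,130:430],None,fx=2,fy=2,interpolation=3)[...,::-1])
for q in ['stem_top','red_mark','valve_seat','collar_center','screw_head']:
    for d in bot.spot_point(q,p)[:1]: print(q,round(d['conf'],2),np.round(d['xyz'],4),proj(p,d['xyz']))
E
```

```text
clock: 14.05
position: [0.5491, 0.1403, 0.2127]
tool_rot: [-3.142, -0.0, -2.883]
force: [0.5, 0.5, -1.0]
grip_width: 0.0347
finger_force: 65.2
t 14.05 pos [0.5491 0.1403 0.2127] close 104.8 q7 1.36 shift [-2.2  0.2 22.7] turn wz -0.003 tilt [-0.0004 -0.0002] F [ 0.5  0.5 -1. ] w 0.0347 ff 65.2
stem_top 0.67 [0.5816 0.0056 0.0701] [ 86. 225.]
red_mark 0.93 [ 0.5662 -0.0043  0.0468] [ 92. 194.]
valve_seat 0.78 [0.5811 0.0025 0.0444] [101. 213.]
collar_center 0.92 [0.546  0.1418 0.15  ] [281. 280.]
screw_head 0.83 [0.5193 0.1304 0.1503] [272. 224.]
```

View pics/d1.png

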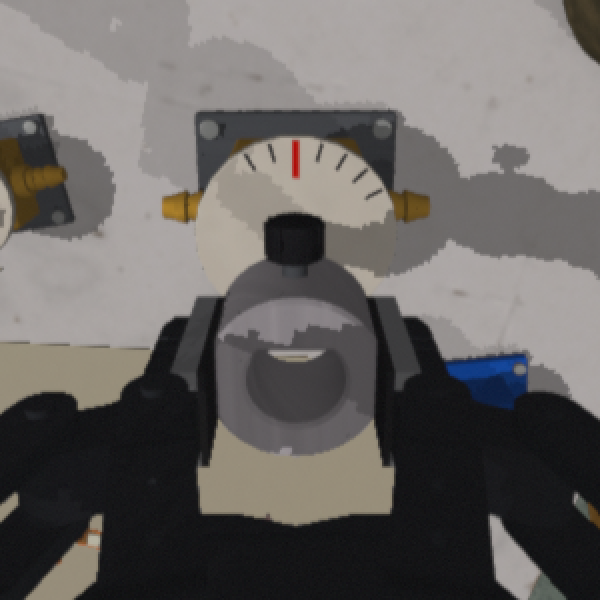

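The collar is held with its screw at (294,237), in line with the red line at (295,160). I'll shift and lower carefully.

```bash
python3 -m jog '[[[-2.1,0,12,0,0,0,0],[0,0,12,0,0,0,0],[0,0,0,0,0,0,0],[0,0,0,0,0,0,0]]]'; python3 -c "
from h import *
go(.5511,.1410,.14,105)"; python3 -m jog '[[[0,0,4,0,0,0,0],[0,0,4,0,0,0,0],[0,0,3,0,0,0,0],[0,0,0,0,0,0,0]]]'; python3 -c "
from h import *
go(.5511,.1410,.14,105)"
```

```text
clock: 14.75
position: [0.5509, 0.1411, 0.1883]
tool_rot: [-3.142, -0.001, -2.879]
force: [-0.3, -0.5, -0.8]
grip_width: 0.0348
finger_force: 65.3
t 14.75 pos [0.5509 0.1411 0.1883] close 105.0 q7 1.36 shift [-0.2 -0.1 48.3] turn wz 0.0 tilt [-0.0012 -0.0004] F [-0.3 -0.5 -0.8] w 0.0348 ff 65.3
clock: 15.15
position: [0.551, 0.1411, 0.1775]
tool_rot: [-3.142, -0.001, -2.879]
force: [-0.5, 0.3, -1.7]
grip_width: 0.0349
finger_force: 65.3
t 15.15 pos [0.551  0.1411 0.1775] close 105.0 q7 1.36 shift [-0.1 -0.1 37.5] turn wz 0.0 tilt [-0.0006 -0.0002] F [-0.5  0.3 -1.7] w 0.0349 ff 65.3
```

```bash
python3 -m jog '[[[0,0,2,0,0,0,0],[0,0,2,0,0,0,0],[0,0,2,0,0,0,0],[0,0,0,0,0,0,0]]]'; python3 -c "
from h import *
go(.5511,.1410,.14,105)"
```

```text
clock: 15.55
position: [0.5511, 0.1411, 0.1717]
tool_rot: [-3.142, -0.0, -2.879]
force: [-0.2, -0.4, -2.0]
grip_width: 0.035
finger_force: 65.3
t 15.55 pos [0.5511 0.1411 0.1717] close 105.0 q7 1.35 shift [-0.  -0.1 31.7] turn wz 0.0 tilt [-0.0004 -0.0001] F [-0.2 -0.4 -2. ] w 0.035 ff 65.3
```

Underside at 0.0956, about 8 mm below the stem top, with no contact force, so it is sliding on freely. I'll continue.

```bash
python3 -m jog '[[[0,0,5,0,0,0,0],[0,0,5,0,0,0,0],[0,0,5,0,0,0,0],[0,0,5,0,0,0,0]]]'; python3 -m jog '[[[0,0,3,0,0,0,0],[0,0,3,0,0,0,0],[0,0,2,0,0,0,0],[0,0,1,0,0,0,0],[0,0,0,0,0,0,0]]]';python3 -c "
from h import *
go(.5511,.1410,.14,105)"
```

```text
clock: 15.95
position: [0.5511, 0.1411, 0.1514]
tool_rot: [-3.142, -0.0, -2.879]
force: [0.6, -0.6, -1.9]
grip_width: 0.0351
finger_force: 65.3
clock: 16.45
position: [0.5511, 0.1411, 0.1429]
tool_rot: [-3.142, -0.0, -2.879]
force: [0.5, 0.1, -1.3]
grip_width: 0.0349
finger_force: 65.3
t 16.45 pos [0.5511 0.1411 0.1429] close 105.0 q7 1.34 shift [ 0.1 -0.1  2.9] turn wz 0.0 tilt [-0. -0.] F [ 0.5  0.1 -1.3] w 0.0349 ff 65.3
```

```bash
python3 -m jog '[[[0,0,1,0,0,0,0],[0,0,1,0,0,0,0],[0,0,0.5,0,0,0,0],[0,0,0,0,0,0,0]]]'; python3 -m jog '[[[0,0,0.5,0,0,0,0],[0,0,0.5,0,0,0,0],[0,0,0,0,0,0,0]]]'; python3 -m jog '[[[0,0,0.5,0,0,0,0],[0,0,0.5,0,0,0,0],[0,0,0,0,0,0,0]]]'
```

```text
clock: 16.85
position: [0.5511, 0.1412, 0.1404]
tool_rot: [3.142, -0.0, -2.879]
force: [-0.1, 0.1, -1.4]
grip_width: 0.0349
finger_force: 65.3
clock: 17.15
position: [0.5512, 0.1411, 0.1402]
tool_rot: [-3.141, 0.0, -2.879]
force: [-5.2, -1.3, 13.8]
grip_width: 0.035
finger_force: 67.2
clock: 17.45
position: [0.5512, 0.1411, 0.1401]
tool_rot: [-3.141, 0.001, -2.88]
force: [-12.4, -3.3, 34.1]
grip_width: 0.0351
finger_force: 69.7
```

Contact came at z = 0.140, as predicted for fully seated. I'll ease the push and check by camera.

```bash
python3 -m jog '[[[0,0,-0.6,0,0,0,0],[0,0,0,0,0,0,0],[0,0,0,0,0,0,0]]]'; python3 - <<'E'
from h import *
import m
p=wrist(); save(p,'f1.png'); m.red(p)
for q in ['collar','screw_head','stem_top','red_mark']:
    for d in bot.spot_point(q,p)[:2]: print(q,round(d['conf'],2),np.round(d['xyz'],4),proj(p,d['xyz']))
a=bot.grab_frame('scene'); cv2.imwrite('pics/f.png',np.hstack([cv2.resize(p['img'][130:330,180:380],(400,400),interpolation=3),cv2.resize(a['img'][130:380,200:450],(400,400),interpolation=3)])[...,::-1])
for q in ['white_bottle','green_vial','drop_bottle']:
    for d in bot.spot_point(q,a)[:1]: print(q,round(d['conf'],2),np.round(d['xyz'],4))
go(.5511,.141,.14,105)
E
```

```text
clock: 17.75
position: [0.5512, 0.1411, 0.1401]
tool_rot: [-3.141, 0.0, -2.879]
force: [-6.9, -1.9, 22.1]
grip_width: 0.0346
finger_force: 68.1
[277.  209.5] 60 0.064 [0.5184 0.1326] dir 14.9 [0.0137 0.0054]
[276.7 318.2] 71 0.064 [0.5787 0.1485] dir 12.5 [0.02   0.0073]
[276.7 318.2] 71 0.104 [0.5508 0.1412] dir 12.5 [0.0145 0.0053]
screw_head 0.87 [0.5217 0.129  0.0761] [267. 222.]
screw_head 0.69 [0.5249 0.1356 0.0639] [280. 223.]
stem_top 0.84 [0.5526 0.1429 0.1062] [280. 326.]
red_mark 0.88 [ 0.565  -0.0054  0.0472] [ 14. 217.]
red_mark 0.64 [0.5231 0.1339 0.0647] [277. 219.]
white_bottle 0.54 [ 0.678  -0.0764  0.0014]
drop_bottle 0.43 [ 0.42    0.1126 -0.002 ]
t 18.2 pos [0.5512 0.1411 0.1402] close 105.0 q7 1.34 shift [ 0.1 -0.1  0.2] turn wz 0.0 tilt [ 0.0005 -0.    ] F [-8.1 -1.7 21.4] w 0.035 ff 68.1
```

View pics/f.png

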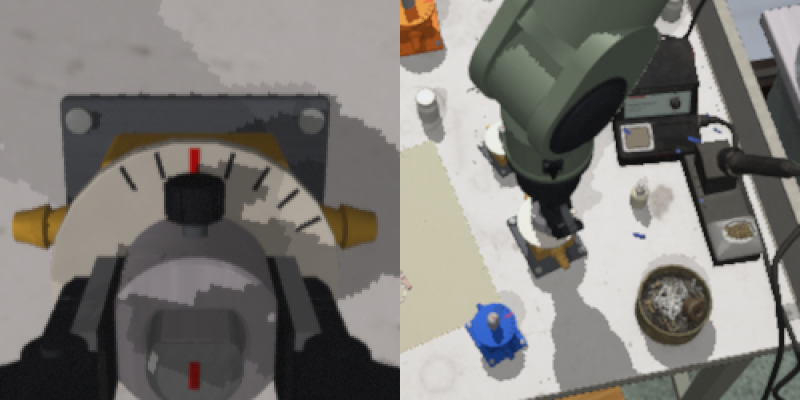

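The stem stands out of the collar. Its stroke (195,375), the screw (195,200) and the red line (195,160) are all in line. The white bottle and dropper bottle are unmoved. The vial is hidden behind the arm, and the path stayed well above it. Handing in.

```bash
python3 -c "
from h import *
print(bot.job_done())"
```

```text
the job is handed in; nothing more can be done
None
```

The valve is open with its flat on the red line (60°). The collar is fully down on the dial with its screw on the flat's side and still gripped, and the job was handed in at about 18 s; the vial was hidden from the last camera check.

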